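Hold a squeezed spring clip gaping around the order card's edge

TASK

Pick up the green spring clip from the counter by its two handles, squeeze it fully open and bring its gaping jaws around the upright edge of the orange order card that overhangs its wooden block, so that the edge stands well inside the jaws, midway between them, and the clip does not touch the card. Finish while still holding it there in the air, squeezed open and still, ready for the cook to slip the next order under it; nothing is put down or let go. Do not push either card or disturb the bowl, the salt pig or the scoop.

Things in the scene. Friction and masses are not known exactly. Their poses are not given: they have to be found in the camera images.
- clip: green plastic bag clip with two arms on a steel hinge pin (12 mm across), lying on its side: 97 mm long, 24 mm high, about 50 g. Origin on the pin's axis, at its underside. x points from pin to jaws, -x to the handles, z up along the pin; the frame stays midway between the arms. The jaw tips are 49 mm ahead of the pin, meeting when shut; opened fully they gape 35 mm, 46 mm ahead.
- clip_grip (a point): point midway between the handles, 38 mm behind the pin and 12 mm above the underside (mid height): squeeze here, along y. Axes as the clip's. Shut, the handles splay to 56 mm over their outsides at their ends, 48 mm behind the pin; fully squeezed they are parallel, 19 mm over their outsides
- clip_mouth (a point): point midway between the jaws, 28 mm ahead of the pin and 12 mm above the underside: where the card's edge should be, about 18 mm inside the open jaw tips. Axes as the clip's
- clip_left (a joint): opening angle of each arm: 0 shut, 0.36 rad fully open against its stop (the other arm mirrors it). Pressing the handles together opens the jaws; the spring needs about 4 N at each handle end to start and 9 N at clip_grip when fully open, and snaps shut when released
- order_card: stiff orange plastic card, 105 mm wide, 4 mm thick, top 160 mm above the counter, upright in a loose dark wooden block (80 x 70 mm, 35 mm high; 0.7 kg in all). The card lies in this frame's x-z plane, from its overhanging edge at x = -35 mm (turned roughly to the robot) to x = +70 mm; the block runs from x = -10 to +70 mm. Origin on the counter
- card_edge (a point): point on the orange card's overhanging upright edge, 105 mm above the counter. Axes as order_card's
- blue_card: blue card in the same kind of block, same sizes and axes; not to be disturbed. The two may stand in either place
- amber_bowl: amber glass bowl, 150 mm across, 65 mm high; origin at the centre of its underside
- salt_pig: white ceramic salt pig, 120 mm across, 133 mm high; origin at the centre of its underside
- scoop: blue plastic scoop, 190 mm long, 35 mm high, lying open side up; origin on the counter at the joint of handle (-x) and pan (+x)
Things that resemble listed ones, but are neither listed nor needed, are in the scene too. Of the things that look like the clip, take the one that is farthest to the robot's left at the start.

How it is judged:
By the outcome, as a careful person would: the job done as asked, in the order asked, and still so for the second after the job is handed in, while the arm keeps its last pose, push and grip.
It also fails if it takes over 38 s, if anything falls off the work surface, if the arm or the gripper's body presses on something with over 40 N, if the wrist force passes 120 N, or if a joint passes its speed limit or range.

ROBOT

A 7-joint arm with a two-finger parallel gripper is mounted at the origin on the work surface. World frame = base frame: x ahead of the robot, y to its left, z up, the work surface at z = 0. Lengths are in m, angles in rad, forces in N, time in s.
With the tool pointing down it reaches from about 0.4 to 0.85 m from the base axis. Payload 10.4 kg.
Tool frame: the origin (TCP) lies on the centre line of the jaws, within the pads' length; the fingertips stand 11 mm ahead of it and the grasp point (between the pads) lies 8 mm behind it (tip_reach is the distance from the TCP to the fingertips, in m); z points along the fingers, y is the line along which they close (so a half turn about z gives the same grasp; the last joint's range is limited). The gripper opens to 85 mm and grips with 20 to 120 N. Pads are 22 mm wide; open, the fingers measure 114 mm over their backs; the gripper's body (76 mm by 85 mm) begins 54 mm behind the grasp point. The pads swing forward as they close: fully open they stand 13 mm farther back than shut.
Start: joints at [-1.241, 0.332, -0.065, 1.46, 0.022, 1.35, -0.088], TCP at [0.216, 0.587, 0.242] pointing down, gripper open.
Joint ranges: [-2.6, 2.6], [-0.5, 2.12], [-1.47, 1.34], [0.16, 2.42], [-1.27, 4.41], [0.06, 2.06], [-2.6, 2.6]. Speed limits (rad/s): [2.22, 2.22, 2.79, 2.79, 3.14, 3.14, 3.14].

INTERFACE

Orientations are given as a unit quaternion [x, y, z, w].
In Python, from workcell import get_obs, camera, hand_in, tip_reach gives the robot as it stands. The module is installed in compiled form; this text tells all that it offers.
- The arm moves only by the tool move_arm, never from a script. Its argument "plan" is a list of rows, each an object with "delta_pos": the shift along the tool's x, y, z in parts of the range, where 1.0 means 0.8 m, a list of three; "turn": the turn, a rotation vector about the tool's x, y, z in normalised numbers (1 is 4 rad), a list of three; "fingers": the closure, from 0 (fully open) to 1 (shut). A call has 1 to 12 rows; each row is the pose to reach, as a shift and turn from the pose commanded when the call began, along the tool's axes at that moment; what a row does not reach only later rows make up. A row lasts 1/8 s, in which the tool goes at most 62.5 mm and 10.7 degrees, less where a joint would pass 70% of its speed; a pose out of reach is approached as far as the arm can. A shift or turn number past 1, either way, is cut back to 1. A call with a gripper value outside its range is refused whole. The fingers move at their own pace and stop on an object; "force" is the grip in N (left out, the last holds). Time passes only in rows, so rows that repeat a pose let the fingers close. It gives the time, the measured TCP pose, the force, the opening and the grip force at its end, in the units of the state.
- get_obs(): the state, without advancing time (a new reading comes with each control period).
- camera(name): name is "side" or "top"; returns a dict with "color" (384x512x3 uint8, red, green, blue), "range_z" (384x512 float32, m along the optical axis (not along the pixel's ray), 0 where there is no reading), "fx", "fy", "cx", "cy" (pixels), "k1" (the pictures are not rectified: a ray, as slopes to the right and down, at radius r is drawn at 1 + k1 r^2 times it, then the intrinsics apply), "R" (3x3) and "t" (3): a world point X has camera coordinates R X + t. Camera axes: x right, y down, z forward; pixel columns grow to the right and rows downward; lengths in m; the calibration is good to about 2 mm. A picture is of the moment at which its call begins.
- hand_in(): hands the job in; it is judged then, once.
The state is a dict: "clock": time; "joint_pos": joint angles; "joint_velocities": joint speeds; "tau": joint torques, N m; "position": TCP position; "ee_rot": TCP orientation; "ft_force": force on the tool from outside, world axes, zero at the start; "torque": the same for the moment, N m; "grip_width": opening from 0.0 (shut) to 1.0 (fully open); "grasp_force": force on a finger pad.
Only numpy, scipy, OpenCV 4.12 (cv2) and the standard library are available. Lean on these libraries where they do the work, as an engineer would, in place of code of your own. Each camera call takes 0.05 s, during which the arm holds its last target. There are 200 camera calls.

## Working session

There is one attempt and no reset: what is moved stays moved. The work goes in short steps, Python scripts to look and compute and a tool call to move; the robot and the scene stay as the last step left them, time stands still between calls to the robot, and variables do not carry over. Pictures are saved under pics/ and viewed, at most 10 in all, crops included, and the job is handed in when it is done.

Besides the shell and the picture viewer there is one more tool, called after "Call:" as a command line: name --argument value ..., lists and objects as JSON in quotes. move_arm: Moves the arm, as the interface text tells. Its arguments: {"type":"object","properties":{"plan":{"type":"array","items":{"type":"object","properties":{"delta_pos":{"type":"array","items":{"type":"number"}},"turn":{"type":"array","items":{"type":"number"}},"fingers":{"type":"number"}}}},"force":{"type":"number"}},"required":["plan"]}

```bash
mkdir -p pics
cat > h.py <<'E'
import numpy as np, cv2
from workcell import get_obs, camera
def shot(n,f):
    c=camera(n); cv2.imwrite(f,c['color'][:,:,::-1]); np.savez(f.replace('.png','.npz'),**c); return c
def load(f): return dict(np.load(f))
def slopes(c,uv):
    uv=np.atleast_2d(uv).astype(float)
    d=(uv-[c['cx'],c['cy']])/[c['fx'],c['fy']]; s=d.copy()
    for _ in range(20): s=d/(1+c['k1']*(s**2).sum(1,keepdims=True))
    return s
def plane(c,uv,z):
    s=slopes(c,uv); r=np.c_[s,np.ones(len(s))]@c['R']; o=-c['R'].T@c['t']
    return o+r*((np.broadcast_to(z,len(r))-o[2])/r[:,2])[:,None]
def depth(c,uv):
    uv=np.atleast_2d(uv).astype(int); s=slopes(c,uv); z=c['range_z'][uv[:,1],uv[:,0]]
    return (np.c_[s,np.ones(len(s))]*z[:,None]-c['t'])@c['R']
def proj(c,X):
    p=np.atleast_2d(X)@c['R'].T+c['t']; s=p[:,:2]/p[:,2:]
    return s*(1+c['k1']*(s**2).sum(1,keepdims=True))*[c['fx'],c['fy']]+[c['cx'],c['cy']]
E
python3 - <<'E'
from h import *
a=shot('top','pics/t0.png'); b=shot('side','pics/s0.png')
for c in(a,b): print(-c['R'].T@c['t'],c['R'][2],c['fx'],c['k1'])
o=get_obs();print(o)
E
```

```text
[0.5005674  0.10031508 1.18883889] [ 0.08509665  0.02233567 -0.99612232] 433.0762961248771 -0.11967735817707695
[ 0.36114964 -0.804773    0.90793664] [ 0.18243417  0.72961944 -0.65906999] 468.3349477617097 -0.009623895478187707
{'clock': 0.1, 'joint_pos': array([-1.24061921,  0.33279931, -0.06468486,  1.46089657,  0.02161039,
        1.34990509, -0.08848054]), 'joint_velocities': array([ 0.00033395, -0.00258216,  0.00137971, -0.0010256 , -0.00102419,
        0.00053474,  0.00132467]), 'tau': array([ 1.76604211e-03, -6.26750422e+01,  4.95271536e-02, -3.92432499e+01,
        1.64349633e-02,  7.03064259e-03,  1.71097798e-05]), 'position': array([0.21583818, 0.58618541, 0.24158257]), 'ee_rot': array([ 1.75461759e-01,  9.84486029e-01, -6.51744657e-04, -7.73746178e-05]), 'ft_force': array([ 0.77919698, -0.2464332 ,  0.63609297]), 'torque': array([-0.00379856,  0.04122036, -0.00255007]), 'grasp_force': 0.0, 'grip_width': 1.0017690346502888}
```

View pics/t0.png

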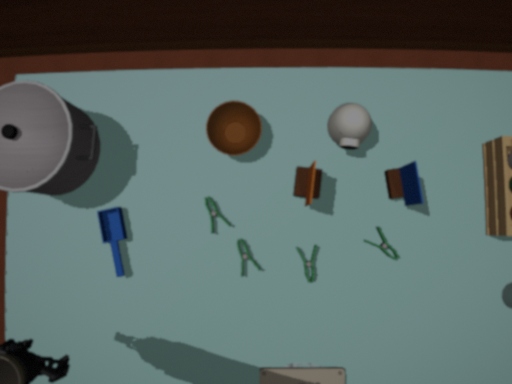

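View pics/s0.png

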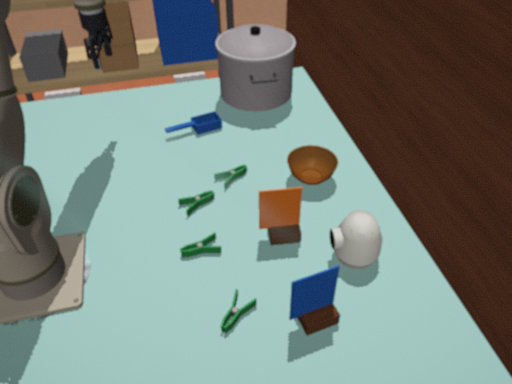

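Top view: there are four green clips, at (214,213), (246,257), (309,263) and (384,244). The leftmost, (214,213), has the largest +y and fits the description. The orange card is at (313,183), the blue one at (410,185). I'll confirm with an enlarged crop.

Run:
```python
from h import *
a=load('pics/t0.png'.replace('png','npz')); b=load('pics/s0.npz')
im=a['color'][:,:,::-1]; sm=b['color'][:,:,::-1]
A=cv2.resize(im[185:285,185:335],None,fx=4,fy=4,interpolation=cv2.INTER_CUBIC)
A2=cv2.resize(im[140:220,285:345],None,fx=3.3,fy=3.3,interpolation=cv2.INTER_CUBIC)
B=cv2.resize(sm[155:255,170:320],None,fx=4,fy=2,interpolation=cv2.INTER_CUBIC)
out=np.zeros((600,800,3),np.uint8); out[:400,:600]=A; out[400:,:600]=B; out[:A2.shape[0],600:600+A2.shape[1]]=A2[:,:200]
cv2.imwrite('pics/crop.png',np.clip(out*1.6,0,255).astype(np.uint8))
for c in(a,b):
    h=cv2.cvtColor(c['color'],cv2.COLOR_RGB2HSV)
    m=((h[...,0]>50)&(h[...,0]<80)&(h[...,1]>150)).astype(np.uint8)
    n,l,s,ce=cv2.connectedComponentsWithStats(m)
    for i in range(1,n):
        if s[i,4]>30: 
            print(s[i],ce[i].round(1),plane(c,ce[i],0.018).round(3))
            if c is a: 
                uv=np.argwhere(l==i)[:,::-1]; P=depth(c,uv); print('  z',np.percentile(P[:,2],[5,50,95]).round(3))
    m=((h[...,0]<14)&(h[...,1]>180)&(h[...,2]>110)).astype(np.uint8)
    n,l,s,ce=cv2.connectedComponentsWithStats(m)
    for i in range(1,n):
        if s[i,4]>60: print('orange',s[i],ce[i].round(1))
```

```text
[236 167   9   8  48] [240.6 170. ] [[0.56  0.242 0.018]]
[180 193  32  21 187] [195.7 201.5] [[0.412 0.141 0.018]]
[182 235  38  21 275] [199.1 248.3] [[ 0.396 -0.027  0.018]]
[222 301  33  31 176] [235.3 316.6] [[ 0.443 -0.239  0.018]]
orange [261 188  40  37 808] [285.3 202.6]
```

View pics/crop.png

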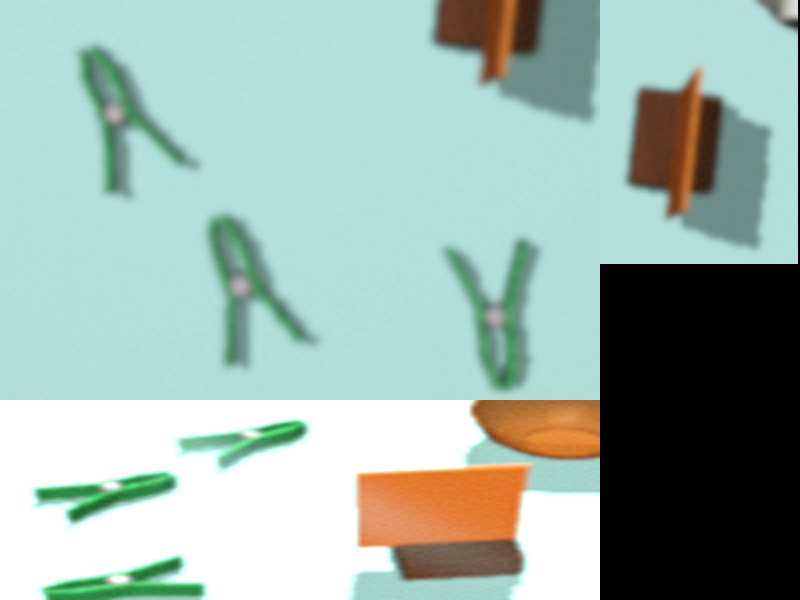

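The crop confirms clip A (leftmost). Its jaws are near (208,197), its pin at (214,213), and its handle ends at (213,232) and (232,225). The orange card's near edge is around (307,205).

Run:
```python
from h import *
from workcell import tip_reach
try: print('tip',tip_reach())
except TypeError: print('tip',tip_reach)
a=load('pics/t0.npz'); b=load('pics/s0.npz')
# clip A
col=a['color'].astype(int); y0,y1,x0,x1=188,240,198,240
h=cv2.cvtColor(a['color'],cv2.COLOR_RGB2HSV)[y0:y1,x0:x1].astype(int)
sub=col[y0:y1,x0:x1]
g=((sub[...,1]-sub[...,0]>35)&(h[...,1]>95)&(h[...,0]<82)).astype(np.uint8)
for r in g[::2]: print(''.join('.#'[v] for v in r))
m=(h[...,1]<60)&(h[...,2]>60); 
uv=np.argwhere(m)[:,::-1]+[x0,y0]; print('pin px',len(uv),uv.mean(0), uv.std(0))
for n,p in dict(tip=(207.8,197),pin=(213.75,213.5),hl=(213.2,231.5),hr=(231,224.5)).items(): print(n,plane(a,p,.024).round(4),depth(a,p).round(3))
# card
def om(c):
    q=cv2.cvtColor(c['color'],cv2.COLOR_RGB2HSV); return (q[...,0]<14)&(q[...,1]>150)&(q[...,2]>70)
for c,(u0,u1,v0,v1) in((a,(285,345,140,220)),(b,(255,306,182,235))):
    M=np.zeros((384,512),bool); M[v0:v1,u0:u1]=om(c)[v0:v1,u0:u1]
    uv=np.argwhere(M)[:,::-1]; P=depth(c,uv); ok=c['range_z'][uv[:,1],uv[:,0]]>0
    P=P[ok&(c['range_z'][uv[:,1],uv[:,0]]>0)]; k=(P[:,2]>.045)&(P[:,2]<.17); Q=P[k]
    vx,vy,px,py=cv2.fitLine(Q[:,:2].astype(np.float32),cv2.DIST_HUBER,0,.01,.01).ravel()
    t=(Q[:,:2]-[px,py])@[vx,vy]; n=(Q[:,:2]-[px,py])@[-vy,vx]
    print(len(Q),'z',np.percentile(Q[:,2],[2,50,98]).round(3),'dir',vx,vy,'ctr',px,py,'ends',np.percentile(t,[1,99]).round(4),'nstd',n.std().round(4))
    ct,_=cv2.findContours(M.astype(np.uint8),0,2); ct=max(ct,key=cv2.contourArea); print(cv2.approxPolyDP(ct,3,True).reshape(-1,2).tolist())
```

```text
tip 0.011
..........................................
..........................................
..........................................
..........................................
..........................................
........####..............................
.......##..###............................
........#....###..........................
........#.....###.........................
........##......##........................
.........##.....##........................
...........#......#.......................
...................#......................
...................###....................
.............#.......###..................
.............#..........##................
.............##...........##..............
.............##.............##............
.............##...............#...........
.............##...........................
..............#...........................
..............#...........................
..........................................
..........................................
..........................................
..........................................
pin px 1817 [219.36103467 213.44303797] [12.77275153 15.8050582 ]
tip [[0.5794 0.2516 0.024 ]] [[0.58  0.254 0.019]]
pin [[0.5347 0.2352 0.024 ]] [[0.536 0.237 0.024]]
hl [[0.4863 0.2364 0.024 ]] [[0.488 0.238 0.018]]
hr [[0.5051 0.1885 0.024 ]] [[ 0.507  0.19  -0.001]]
164 z [0.077 0.136 0.163] dir 0.99265826 -0.12095262 ctr 0.6022537 -0.012771428 ends [-0.0454  0.0465] nstd 0.001
[[313, 164], [307, 203], [313, 192]]
1097 z [0.048 0.112 0.157] dir 0.9925479 -0.1218547 ctr 0.6102533 -0.017798977 ends [-0.0524  0.0421] nstd 0.0016
[[300, 188], [260, 192], [261, 203], [272, 212], [275, 221], [265, 224], [261, 220], [260, 226], [297, 224]]
```

Careful with the scale: shifts go in shares of 0.8 m and turns go in shares of 4 rad. That gives: -0.395 m is -0.4938, -0.16 m is -0.2, -0.79 rad is -0.1975.

Call:
move_arm --plan '[{"delta_pos": [-0.05, -0.0313, 0], "turn": [0, 0, -0.02], "fingers": 0}, {"delta_pos": [-0.1, -0.0625, 0], "turn": [0, 0, -0.04], "fingers": 0}, {"delta_pos": [-0.15, -0.0938, 0], "turn": [0, 0, -0.06], "fingers": 0}, {"delta_pos": [-0.2, -0.125, 0.0125], "turn": [0, 0, -0.08], "fingers": 0}, {"delta_pos": [-0.25, -0.1563, 0.025], "turn": [0, 0, -0.1], "fingers": 0}, {"delta_pos": [-0.3, -0.1875, 0.0375], "turn": [0, 0, -0.12], "fingers": 0}, {"delta_pos": [-0.35, -0.225, 0.05], "turn": [0, 0, -0.14], "fingers": 0}, {"delta_pos": [-0.4, -0.2563, 0.0625], "turn": [0, 0, -0.16], "fingers": 0}, {"delta_pos": [-0.45, -0.2875, 0.075], "turn": [0, 0, -0.18], "fingers": 0}, {"delta_pos": [-0.4938, -0.3125, 0.1], "turn": [0, 0, -0.1975], "fingers": 0}, {"delta_pos": [-0.4938, -0.3125, 0.1], "turn": [0, 0, -0.1975], "fingers": 0}]' --force 30

```text
clock: 1.48
position: [0.5011, 0.2116, 0.1605]
ee_rot: [-0.215, 0.977, -0.001, -0.001]
ft_force: [-0.9, 0.5, 0.2]
grip_width: 1.003
grasp_force: 0.0
```

Run:
```python
from h import *
from scipy.spatial.transform import Rotation as Ro
o=get_obs(); print(o['clock'],o['position'],Ro.from_quat(o['ee_rot']).as_matrix().round(4).tolist(),o['joint_pos'].round(2))
b=load('pics/s0.npz'); a=load('pics/t0.npz')
for n,p in dict(hl=(215,176.5),hr=(225.5,186.5),pin=(232.5,172),tip=(245,168.5)).items(): print(n,plane(b,p,.024).round(4),plane(b,p,.012).round(4))
pin=np.array([.535,.2309]);x=np.array([.906,.423]);y=np.array([-.423,.906])
big=[]
for c,(u0,u1,v0,v1),f in((a,(190,250,185,245),7),(b,(205,260,155,200),7)):
    im=cv2.resize(c['color'][v0:v1,u0:u1,::-1],None,fx=f,fy=f,interpolation=cv2.INTER_CUBIC)
    for z,col in((.024,(0,0,255)),(0,(255,0,0))):
        for q in((0.049,0),(0,0),(-.048,.028),(-.048,-.028),(-.038,0)):
            P=np.r_[pin+q[0]*x+q[1]*y,z]; uv=(proj(c,P)[0]-[u0,v0]+.5)*f
            cv2.circle(im,tuple(int(v) for v in uv),3,col,1)
    big.append(cv2.copyMakeBorder(im,0,420-im.shape[0],0,0,cv2.BORDER_CONSTANT))
cv2.imwrite('pics/ov.png',np.hstack(big)[:, :800])
```

```text
1.475 [0.50107237 0.21159171 0.16051838] [[-0.908, -0.419, -0.0021], [-0.419, 0.908, -0.0027], [0.0031, -0.0015, -1.0]] [-0.63  0.22  0.17  1.79 -0.04  1.14  1.55]
hl [[0.4806 0.225  0.024 ]] [[0.4822 0.239  0.012 ]]
hr [[0.5018 0.1748 0.024 ]] [[0.5037 0.1881 0.012 ]]
pin [[0.5337 0.2321 0.024 ]] [[0.5361 0.2462 0.012 ]]
tip [[0.5727 0.2386 0.024 ]] [[0.5755 0.2528 0.012 ]]
```

View pics/ov.png

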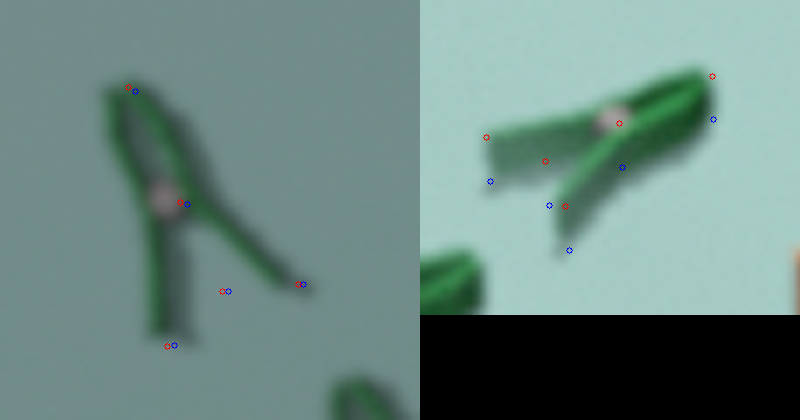

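The overlay matches within about 1 to 2 px: the top view reads about 3 mm left of my markers, the side view fits. Next I'll check where the fingertips are, open and nearly closed, before descending.

Run:
```python
from h import *
shot('side','pics/s1.png')
```

```text
(no output)
```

Scaled: 0.005 m is 0.0063, -0.002 m is -0.0025.

Call:
move_arm --plan '[{"delta_pos": [-0.0025, 0.0063, 0], "turn": [0, 0, 0], "fingers": 0.78}, {"delta_pos": [-0.0025, 0.0063, 0], "turn": [0, 0, 0], "fingers": 0.78}, {"delta_pos": [-0.0025, 0.0063, 0], "turn": [0, 0, 0], "fingers": 0.78}, {"delta_pos": [-0.0025, 0.0063, 0], "turn": [0, 0, 0], "fingers": 0.78}, {"delta_pos": [-0.0025, 0.0063, 0], "turn": [0, 0, 0], "fingers": 0.78}]'

```text
clock: 2.15
position: [0.4999, 0.2209, 0.1624]
ee_rot: [-0.217, 0.976, 0.0, 0.0]
ft_force: [-0.4, -0.6, -0.3]
grip_width: 0.217
grasp_force: 0.0
```

Run:
```python
from h import *
c=shot('side','pics/s2.png'); b=load('pics/s1.npz'); o=get_obs(); p=o['position']; print(p,o['grip_width'])
ims=[]
for q in(b,c):
    im=cv2.resize(q['color'][60:200,160:300,::-1],None,fx=2.85,fy=2.85)
    for z in(.16,.149,.136): 
        u=(proj(q,[p[0],p[1],z])[0]-[160,60])*2.85; cv2.circle(im,tuple(int(v) for v in u),2,(0,0,255),1)
    ims.append(im)
cv2.imwrite('pics/f.png',np.hstack(ims))
```

```text
[0.49993824 0.22085205 0.16238205] 0.21964707310366338
```

View pics/f.png

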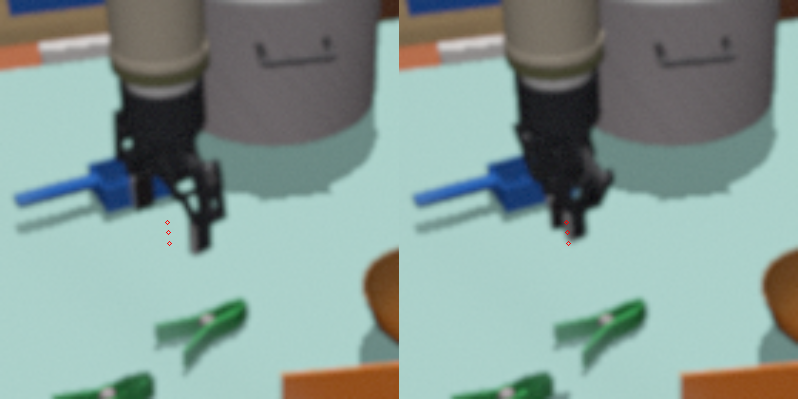

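With the fingers nearly closed, the tips sit about 11 mm below the TCP; open, they sit about 11 mm higher. So the closed tips clear the counter at TCP z ≈ 0.014. Descending now.

Scaled: 0.143 m is 0.1788, 0.135 m is 0.1688.

Call:
move_arm --plan '[{"delta_pos": [0.0013, -0.005, 0], "turn": [0, 0, 0], "fingers": 0.12}, {"delta_pos": [0.0013, -0.005, 0.0125], "turn": [0, 0, 0], "fingers": 0.12}, {"delta_pos": [0.0013, -0.005, 0.0375], "turn": [0, 0, 0], "fingers": 0.12}, {"delta_pos": [0.0013, -0.005, 0.075], "turn": [0, 0, 0], "fingers": 0.12}, {"delta_pos": [0.0013, -0.005, 0.1125], "turn": [0, 0, 0], "fingers": 0.12}, {"delta_pos": [0.0013, -0.005, 0.1438], "turn": [0, 0, 0], "fingers": 0.12}, {"delta_pos": [0.0013, -0.005, 0.1688], "turn": [0, 0, 0], "fingers": 0.12}, {"delta_pos": [0.0013, -0.005, 0.1788], "turn": [0, 0, 0], "fingers": 0.12}, {"delta_pos": [0.0013, -0.005, 0.1788], "turn": [0, 0, 0], "fingers": 0.12}, {"delta_pos": [0.0013, -0.005, 0.1788], "turn": [0, 0, 0], "fingers": 0.12}]'

```text
clock: 3.45
position: [0.5013, 0.217, 0.02]
ee_rot: [-0.217, 0.976, 0.0, 0.001]
ft_force: [-0.4, 0.9, -0.4]
grip_width: 0.88
grasp_force: 0.0
```

Run:
```python
from h import *
c=shot('side','pics/s3.png'); t=shot('top','pics/t3.png'); o=get_obs(); print(o['position'],o['grip_width'],o['ft_force'])
p=o['position']
ims=[cv2.resize(c['color'][120:210,190:280,::-1],(400,400)),cv2.resize(t['color'][180:260,180:260,::-1],(400,400))]
cv2.imwrite('pics/g.png',np.hstack(ims))
```

```text
[0.50122163 0.21705712 0.0201106 ] 0.8797526547808536 [-0.42934816  0.20420684  0.24279226]
```

View pics/g.png

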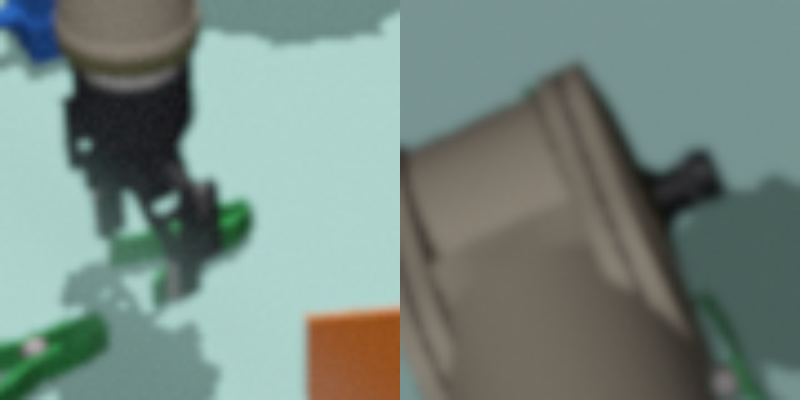

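The side view shows the fingers straddling both handles. I'll lower 6 mm, then close.

Scaled: 0.006 m is 0.0075, 0.003 m is 0.0038.

Call:
move_arm --plan '[{"delta_pos": [0, 0, 0.0038], "turn": [0, 0, 0], "fingers": 0.12}, {"delta_pos": [0, 0, 0.0075], "turn": [0, 0, 0], "fingers": 0.25}, {"delta_pos": [0, 0, 0.0075], "turn": [0, 0, 0], "fingers": 0.4}, {"delta_pos": [0, 0, 0.0075], "turn": [0, 0, 0], "fingers": 0.55}, {"delta_pos": [0, 0, 0.0075], "turn": [0, 0, 0], "fingers": 0.7}, {"delta_pos": [0, 0, 0.0075], "turn": [0, 0, 0], "fingers": 0.85}, {"delta_pos": [0, 0, 0.0075], "turn": [0, 0, 0], "fingers": 1}, {"delta_pos": [0, 0, 0.0075], "turn": [0, 0, 0], "fingers": 1}, {"delta_pos": [0, 0, 0.0075], "turn": [0, 0, 0], "fingers": 1}, {"delta_pos": [0, 0, 0.0075], "turn": [0, 0, 0], "fingers": 1}]' --force 35

```text
clock: 4.8
position: [0.5014, 0.2174, 0.0142]
ee_rot: [-0.217, 0.976, 0.0, 0.001]
ft_force: [-1.3, -0.5, 7.5]
grip_width: 0.2
grasp_force: 39.2
```

The handles are squeezed to about 17–19 mm, so the jaws should be open. Next I'll lift, then travel to a standoff in front of the card's edge.

Scaled: -0.169 m is -0.2113, 0.14 m is 0.175, 0.559 rad is 0.1398.

Call:
move_arm --plan '[{"delta_pos": [0, 0, -0.0125], "turn": [0, 0, 0], "fingers": 1}, {"delta_pos": [0, 0, -0.0375], "turn": [0, 0, 0], "fingers": 1}, {"delta_pos": [0, 0, -0.075], "turn": [0, 0, 0], "fingers": 1}, {"delta_pos": [0, 0, -0.1063], "turn": [0, 0, 0], "fingers": 1}, {"delta_pos": [0.0125, -0.015, -0.1163], "turn": [0, 0, 0.015], "fingers": 1}, {"delta_pos": [0.0375, -0.045, -0.1163], "turn": [0, 0, 0.0425], "fingers": 1}, {"delta_pos": [0.0688, -0.0825, -0.1163], "turn": [0, 0, 0.0725], "fingers": 1}, {"delta_pos": [0.1, -0.1213, -0.1163], "turn": [0, 0, 0.1025], "fingers": 1}, {"delta_pos": [0.1313, -0.1588, -0.1163], "turn": [0, 0, 0.125], "fingers": 1}, {"delta_pos": [0.16, -0.1925, -0.1163], "turn": [0, 0, 0.1375], "fingers": 1}, {"delta_pos": [0.175, -0.2113, -0.1163], "turn": [0, 0, 0.1398], "fingers": 1}, {"delta_pos": [0.175, -0.2113, -0.1163], "turn": [0, 0, 0.1398], "fingers": 1}]'

```text
clock: 6.3
position: [0.4455, 0.0036, 0.1065]
ee_rot: [0.061, 0.998, 0.0, 0.0]
ft_force: [-0.6, 0.4, -0.1]
grip_width: 0.204
grasp_force: 38.5
```

Call:
move_arm --plan '[{"delta_pos": [0, 0, 0], "turn": [0, 0, 0], "fingers": 1}, {"delta_pos": [0, 0, 0], "turn": [0, 0, 0], "fingers": 1}]'

```text
clock: 6.55
position: [0.4457, 0.0055, 0.1062]
ee_rot: [0.06, 0.998, 0.0, -0.0]
ft_force: [-0.4, -0.1, -1.5]
grip_width: 0.196
grasp_force: 38.5
```

Run:
```python
from h import *
from scipy.spatial.transform import Rotation as Ro
c=shot('side','pics/s4.png'); t=shot('top','pics/t4.png'); o=get_obs(); p=o['position']; M=Ro.from_quat(o['ee_rot']).as_matrix()
print(o['clock'],p,M.round(4).tolist(),o['grip_width'],o['grasp_force'],o['ft_force'])
x=-M[:,0]; mouth=p+.066*x; y=np.array([-x[1],x[0],0]); print('mouth',mouth,'yaw',np.arctan2(x[1],x[0]))
E_=np.array([.5565,-.0085,.105])
ims=[]
for q,(u0,v0) in((c,(190,160)),(t,(265,150))):
    f=4.4; im=cv2.resize(q['color'][v0:v0+90,u0:u0+90,::-1],None,fx=f,fy=f,interpolation=cv2.INTER_CUBIC)
    for X,col in((E_,(255,0,0)),(E_+[0,0,.055],(255,0,0)),*[(p+(.038+a)*x+s*y+[0,0,.010],(0,0,255)) for a,s in((0,0),(.046,.0175),(.046,-.0175))]):
        u=(proj(q,X)[0]-[u0,v0]+.5)*f; cv2.circle(im,tuple(int(v) for v in u),3,col,1)
    ims.append(im)
cv2.imwrite('pics/k.png',np.clip(np.hstack(ims)*1.5,0,255).astype(np.uint8))
```

```text
6.65 [0.4455743  0.00513242 0.10620755] [[-0.9928, 0.12, -0.0002], [0.12, 0.9928, -0.0], [0.0002, -0.0, -1.0]] 0.20209429327656164 38.54010879993439 [-0.75182019  0.22910215 -0.09025229]
mouth [ 0.5110977  -0.00278491  0.10619725] yaw -0.12024908874321744
```

View pics/k.png

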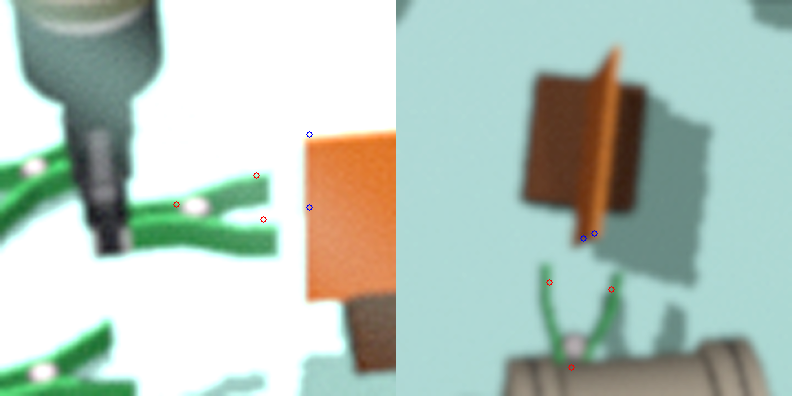

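The clip is held with its jaws gaping, but it sits about 9 mm further forward in the pads than nominal. The side view has the tips at (250,199) and (252,211); the top view has them at (299,210) and (315,212). I'll quantify that now.

Run:
```python
from h import *
c=load('pics/s4.npz'); t=load('pics/t4.npz')
def tri(ut,us):
    A=[];B=[]
    for q,u in((t,ut),(c,us)):
        o=-q['R'].T@q['t']; r=(np.r_[slopes(q,u)[0],1])@q['R']; r/=np.linalg.norm(r); P=np.eye(3)-np.outer(r,r); A.append(P);B.append(P@o)
    X=np.linalg.lstsq(np.vstack(A),np.hstack(B),rcond=None)[0]; return X.round(4)
T=lambda x,y:np.array([265+(x-396)/4.4-.5,150+y/4.4-.5]); S=lambda x,y:np.array([190+x/4.4-.5,160+y/4.4-.5])
for n,a,b in(('pin',(573,343),(196,205)),('L',(545,265),(268,178)),('R',(616,273),(275,231)),('cardtop',(602,235),(307,141))): print(n,tri(T(*a),S(*b)),plane(t,T(*a),.116 if n!='cardtop' else .16).round(4),plane(c,S(*b),.116 if n!='cardtop' else .16).round(4))
# green tip forward extent from top mask and card edge in both at z=.105
h=cv2.cvtColor(t['color'],cv2.COLOR_RGB2HSV)
d=t['range_z']; 
for v in range(200,232,3):
    row=depth(t,[(u,v) for u in range(294,324)]); k=(row[:,2]>.085)&(row[:,2]<.2); print(v,[tuple(r.round(3)) for r in row[k]][:6])
rows=[]
for v in range(190,226,6):
    m=(c['color'][v,:,0].astype(int)>150)&(c['color'][v,:,2]<100)&(np.arange(512)>250); u=np.argmax(m); print(v,u,depth(c,(u+1,v)).round(4))
```

```text
pin [ 0.4956 -0.0006  0.1144] [[ 0.4972 -0.0007  0.116 ]] [[ 0.4937 -0.002   0.116 ]]
L [0.5397 0.0145 0.1105] [[0.541  0.0147 0.116 ]] [[0.5369 0.0091 0.116 ]]
R [ 0.5346 -0.0257  0.1089] [[ 0.5364 -0.0252  0.116 ]] [[ 0.531  -0.0324  0.116 ]]
cardtop [ 0.5548 -0.0127  0.1593] [[ 0.5554 -0.0127  0.16  ]] [[ 0.554  -0.0134  0.16  ]]
200 [(np.float64(0.566), np.float64(-0.008), np.float64(0.102)), (np.float64(0.564), np.float64(-0.008), np.float64(0.13)), (np.float64(0.563), np.float64(-0.008), np.float64(0.153)), (np.float64(0.562), np.float64(-0.01), np.float64(0.159))]
203 [(np.float64(0.559), np.float64(-0.007), np.float64(0.09)), (np.float64(0.558), np.float64(-0.007), np.float64(0.115)), (np.float64(0.556), np.float64(-0.007), np.float64(0.141)), (np.float64(0.555), np.float64(-0.007), np.float64(0.159)), (np.float64(0.555), np.float64(-0.009), np.float64(0.161))]
206 []
209 []
212 [(np.float64(0.536), np.float64(0.017), np.float64(0.101)), (np.float64(0.535), np.float64(0.016), np.float64(0.115)), (np.float64(0.535), np.float64(0.013), np.float64(0.116)), (np.float64(0.535), np
[... 1715 characters left out ...]
0.11)), (np.float64(0.498), np.float64(0.004), np.float64(0.116)), (np.float64(0.498), np.float64(0.001), np.float64(0.115))]
230 [(np.float64(0.491), np.float64(0.01), np.float64(0.107)), (np.float64(0.491), np.float64(0.009), np.float64(0.117)), (np.float64(0.491), np.float64(0.007), np.float64(0.121)), (np.float64(0.491), np.float64(0.004), np.float64(0.115)), (np.float64(0.491), np.float64(0.001), np.float64(0.117)), (np.float64(0.491), np.float64(-0.001), np.float64(0.114))]
190 273 [[ 0.5895 -0.0154  0.1586]]
196 260 [[ 0.5585 -0.012   0.1433]]
202 260 [[ 0.5588 -0.0102  0.1217]]
208 260 [[ 0.5581 -0.0129  0.1041]]
214 261 [[ 0.5608 -0.0118  0.0815]]
220 261 [[ 0.5609 -0.0112  0.0597]]
```

The clip's midline lies on the tool line, with its top at z=0.116 as expected. The card's edge is at about (0.5555, −0.0096). So I need 34.5 mm forward, 1.7 mm sideways and 1 mm up, done sideways first and then slowly in.

Call:
move_arm --plan '[{"delta_pos": [0, -0.0021, -0.0013], "turn": [0, 0, 0], "fingers": 1}, {"delta_pos": [-0.0038, -0.0021, -0.0013], "turn": [0, 0, 0], "fingers": 1}, {"delta_pos": [-0.01, -0.0021, -0.0013], "turn": [0, 0, 0], "fingers": 1}, {"delta_pos": [-0.0175, -0.0021, -0.0013], "turn": [0, 0, 0], "fingers": 1}, {"delta_pos": [-0.025, -0.0021, -0.0013], "turn": [0, 0, 0], "fingers": 1}, {"delta_pos": [-0.0325, -0.0021, -0.0013], "turn": [0, 0, 0], "fingers": 1}, {"delta_pos": [-0.0388, -0.0021, -0.0013], "turn": [0, 0, 0], "fingers": 1}, {"delta_pos": [-0.0425, -0.0021, -0.0013], "turn": [0, 0, 0], "fingers": 1}, {"delta_pos": [-0.0431, -0.0021, -0.0013], "turn": [0, 0, 0], "fingers": 1}, {"delta_pos": [-0.0431, -0.0021, -0.0013], "turn": [0, 0, 0], "fingers": 1}, {"delta_pos": [-0.0431, -0.0021, -0.0013], "turn": [0, 0, 0], "fingers": 1}]'

```text
clock: 8.02
position: [0.4794, -0.0014, 0.1073]
ee_rot: [0.061, 0.998, 0.0, -0.0]
ft_force: [0.0, -0.7, -0.6]
grip_width: 0.199
grasp_force: 38.5
```

Run:
```python
from h import *
c=shot('side','pics/s5.png'); t=shot('top','pics/t5.png'); o=get_obs(); print(o['position'],o['grip_width'],o['grasp_force'],o['ft_force'],abs(o['joint_velocities']).max())
ims=[]
for q,(u0,v0) in((c,(215,170)),(t,(280,165))):
    ims.append(cv2.resize(q['color'][v0:v0+60,u0:u0+60,::-1],None,fx=6.6,fy=6.6,interpolation=cv2.INTER_CUBIC))
cv2.imwrite('pics/m.png',np.clip(np.hstack(ims)*1.5,0,255).astype(np.uint8))
for v in range(196,222,2):
    us=range(290,324); row=depth(t,[(u,v) for u in us]); k=(row[:,2]>.085)&(row[:,2]<.2); print(v,' '.join('%d:%.0f/%.0f'%(u,r[1]*1e3,r[2]*1e3) for u,r in zip(us,row) if .085<r[2]<.2),row[0,0].round(3))
```

```text
[ 0.4794281  -0.00144378  0.10732928] 0.19844170713861034 38.538939356803894 [-0.16362157 -0.48273465 -1.2654831 ] 0.0015148836861329923
196 301:8/119 307:-9/92 308:-9/121 309:-8/150 310:-9/163 311:-12/160 0.584
198 300:10/111 301:8/118 302:6/120 307:-9/96 308:-8/126 309:-9/148 310:-10/159 311:-12/160 317:-32/113 0.578
200 300:11/118 301:8/120 302:6/120 307:-8/102 308:-8/130 309:-8/154 310:-10/159 316:-30/112 317:-31/119 318:-34/115 0.572
202 300:11/117 301:8/116 302:5/115 307:-7/111 308:-7/136 309:-7/158 310:-10/159 316:-30/113 317:-32/118 318:-34/118 0.567
204 300:11/117 301:8/117 306:-7/89 307:-7/119 308:-7/139 309:-9/144 315:-28/104 316:-30/113 317:-32/117 0.561
206 300:10/105 301:8/117 302:6/119 315:-27/115 316:-29/117 317:-31/119 0.556
208 302:6/120 314:-24/116 315:-26/119 316:-29/118 0.55
210 313:-22/113 314:-24/117 315:-26/120 0.545
212  0.539
214  0.534
216  0.528
218  0.523
220  0.517
```

View pics/m.png

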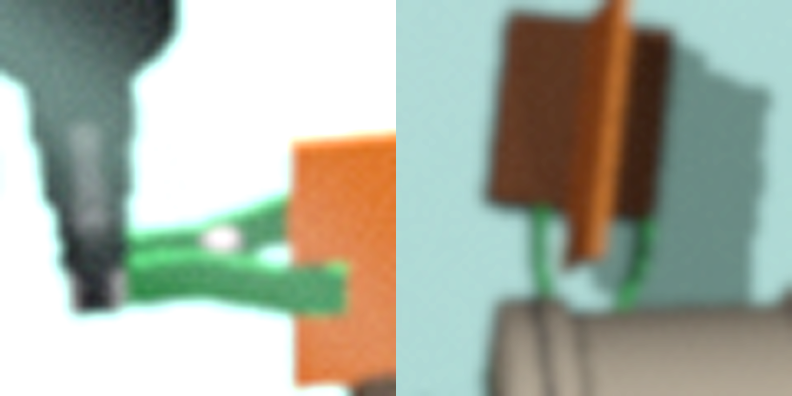

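The card's edge stands inside the open jaws, about 18 mm past the tips. The gaps either side are about 13 and 16 mm, so I'll centre it by 1.2 mm and let it settle.

Scaled: 0.0012 m is 0.0015, 0.0006 m is 0.0008.

Call:
move_arm --plan '[{"delta_pos": [0, 0.0008, 0], "turn": [0, 0, 0], "fingers": 1}, {"delta_pos": [0, 0.0015, 0], "turn": [0, 0, 0], "fingers": 1}, {"delta_pos": [0, 0.0015, 0], "turn": [0, 0, 0], "fingers": 1}, {"delta_pos": [0, 0.0015, 0], "turn": [0, 0, 0], "fingers": 1}, {"delta_pos": [0, 0.0015, 0], "turn": [0, 0, 0], "fingers": 1}, {"delta_pos": [0, 0.0015, 0], "turn": [0, 0, 0], "fingers": 1}]'

```text
clock: 8.88
position: [0.4796, -0.0003, 0.1073]
ee_rot: [0.061, 0.998, 0.0, 0.0]
ft_force: [-0.6, 0.1, -0.9]
grip_width: 0.197
grasp_force: 38.5
```

Run:
```python
from h import *
t=shot('top','pics/t6.png'); o=get_obs(); print(o['position'],o['grip_width'],o['ft_force'],abs(o['joint_velocities']).max())
for v in(200,202,204,206):
    us=range(290,324); row=depth(t,[(u,v) for u in us]); print(v,' '.join('%d:%.0f/%.0f'%(u,r[1]*1e3,r[2]*1e3) for u,r in zip(us,row) if .085<r[2]<.2))
from workcell import hand_in
print(hand_in())
```

```text
[ 4.79589050e-01 -2.98438376e-04  1.07257009e-01] 0.19576648050293224 [ 0.44195714 -0.39471481  0.00681889] 0.0016609544509502761
200 299:11/98 300:10/114 301:8/118 307:-9/99 308:-7/137 309:-8/156 310:-10/159 315:-30/92 316:-29/117 317:-32/115
202 299:11/97 300:10/116 301:8/114 306:-7/87 307:-7/113 308:-7/138 309:-7/161 310:-9/162 315:-28/104 316:-29/117 317:-32/114
204 299:12/102 300:11/116 301:8/116 306:-7/93 307:-7/116 308:-7/140 309:-9/143 315:-27/116 316:-29/120 317:-32/115
206 300:11/115 301:8/116 314:-26/103 315:-26/117 316:-29/117
the job is handed in; nothing more can be done
None
```

The job is handed in at about 9 s: the leftmost green clip is held squeezed open in the air, with the orange card's edge about 18 mm inside its jaws, centred to within about 1 mm, and no contact showing in the camera or force readings.

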